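# Press the disc-headed fixing pin home in a jaw-bone mount

## Task

An ox's half jaw lies on a plywood mount with three steel fixing pins standing up through a perforated strap. Without gripping or pulling anything, gently press the pin with the flat round disc head straight down with your closed fingertips until its head sits fully down on the strap, then draw back clear. Do not touch the bar-headed and the ball-headed pin, and leave the hammer, the vertebra and the glue bottle where they are.

Things in the scene. Friction and masses are not known exactly. Their poses are not given: they have to be found in the camera images.
- pin_disc: Steel fixing pin to be pressed: a flat round disc head 34 mm across and 5 mm thick on a 6 mm shaft. Origin at the centre of the head's top face, z up. It slides only vertically, in a tight guide: friction of about 3 N, no spring, stays where it is left. At the start its top is 73 to 78 mm above the work surface; fully home (underside of the head on the strap, a hard stop) its top is 60 mm above it, so it has 13 to 18 mm to go. It could be pulled up: do not.
- pin_bar: Steel pin to be left alone: a T-shaped head, a bar 44 x 9 x 10 mm high (44 along its x). Origin at the centre of the head's top face, 78 to 83 mm above the work surface. It slides as the first does.
- pin_ball: Steel pin to be left alone: a ball head 22 mm across. Origin at the very top of the ball, 90 to 95 mm above the work surface. It slides as the first does.
- jaw: The mount, fixed to the bench: plywood board 150 (x) x 310 (y) x 22 mm with an ivory half jaw (about 300 mm long along y, its flat upper side 52 mm above the work surface, teeth towards +x) and a perforated steel strap 18 x 190 mm along y, its top 55 mm above the work surface. Origin on the work surface under the strap's centre (the board's centre is at x = +15 mm). The three pins stand on the strap's centre line at y = -70, 0 and +70 mm; which pin is at which place varies.
- hammer_mid (a point): Loose wooden-handled hammer, 280 mm long, lying on the bench beyond the mount. The point is the middle of its length, its x along the handle towards the head.
- vertebra_mid (a point): Loose vertebra of ivory bone: a drum 42 mm across and 32 mm high with three thin processes reaching up to 68 mm out from its axis, on the robot's side of the mount. The point is at the centre of the drum, 16 mm up.
- glue_mid (a point): Loose upright glue bottle, 36 mm across and 80 mm high, on the robot's side of the mount. The point is on its axis, 40 mm up.

How it is judged:
On the way, in this order (a step that is already met when the one before it is completed fails the run):
1. the fingertips press the disc head (contact force between the fingers and pin_disc above 0.5 N).
2. the disc-headed pin is down on the strap (height (world z) of pin_disc below 0.0625 m), for 0.1 s.
At the end, for the whole second after the job is handed in: The disc head is within 2.5 mm of the strap (its top below 62.5 mm), the other two pins are within 3 mm of where they started, and hammer, vertebra and bottle within 15 mm (height (world z) of pin_disc below 0.0625 m and distance of each of pin_bar, pin_ball from where it was at the start of the episode below 0.003 m and distance of each of hammer_mid, vertebra_mid, glue_mid from where it was at the start of the episode below 0.015 m); the robot touches nothing.
It fails at once if the bar-headed pin is touched (over 1 N) or moved over 3 mm (contact force between any of the fingers, the arm and pin_bar above 1 N or distance of pin_bar from where it was at the start of the episode above 0.003 m).
It fails at once if the ball-headed pin is touched (over 1 N) or moved over 3 mm (contact force between any of the fingers, the arm and pin_ball above 1 N or distance of pin_ball from where it was at the start of the episode above 0.003 m).
It fails at once if the disc-headed pin is pulled up (its top over 81 mm above the bench) (height (world z) of pin_disc above 0.081 m).
It fails at once if the disc-headed pin is pressed with more than 30 N (contact force between any of the fingers, the arm and pin_disc above 30 N).
It fails at once if hammer, vertebra or glue bottle is moved over 15 mm (distance of any of hammer_mid, vertebra_mid, glue_mid from where it was at the start of the episode above 0.015 m).
It also fails if it takes over 32 s, if anything falls off the work surface, if the arm or the gripper's body presses on something with over 40 N, if the wrist force passes 120 N, or if a joint passes its speed limit or range.

## Robot

A 7-joint arm with a two-finger parallel gripper is mounted at the origin on the work surface. World frame = base frame: x ahead of the robot, y to its left, z up, the work surface at z = 0. Lengths are in m, angles in rad, forces in N, time in s.
With the tool pointing down it reaches from about 0.4 to 0.85 m from the base axis. Payload 10.4 kg.
Tool frame: the origin (TCP) lies on the centre line of the jaws, within the pads' length; the fingertips stand 14 mm ahead of it and the grasp point (between the pads) lies 5 mm behind it (manip.tip_reach is the distance from the TCP to the fingertips, in m); z points along the fingers, y is the line along which they close (so a half turn about z gives the same grasp; the last joint's range is limited). The gripper opens to 85 mm and grips with 20 to 120 N. Pads are 22 mm wide; open, the fingers measure 114 mm over their backs; the gripper's body (76 mm by 85 mm) begins 54 mm behind the grasp point. The pads swing forward as they close: fully open they stand 13 mm farther back than shut.
Start: joints at [1.145, 0.332, -0.065, 1.46, 0.022, 1.35, -0.088], TCP at [0.245, -0.575, 0.221] pointing down, gripper open.
Joint ranges: [-2.6, 2.6], [-0.5, 2.12], [-1.47, 1.34], [0.16, 2.42], [-1.27, 4.41], [0.06, 2.06], [-2.6, 2.6]. Speed limits (rad/s): [2.22, 2.22, 2.79, 2.79, 3.14, 3.14, 3.14].

## Interface

Orientations are given as a unit quaternion [x, y, z, w].
In Python, from workcell import manip gives the robot as it stands.
- The arm moves only by the shell command python3 -m pendant 'ROWS' [FORCE]. ROWS is JSON, a list of rows, each a list of 7 numbers: the shift along the tool's x, y, z in units of 50 mm (1.0 is 50 mm), then the turn, a rotation vector about the tool's x, y, z in units of 8 degrees (1.0 is 8 degrees), then the opening, from -1 (shut) to 1 (fully open), so that 0 is half open. In form: [[dx, dy, dz, ax, ay, az, jaw], ...]. A call has exactly 10 rows; each row is the pose to reach, as a shift and turn from the pose commanded when the call began, along the tool's axes at that moment; what a row does not reach only later rows make up. A row lasts 1/8 s, in which the tool goes at most 62.5 mm and 10.7 degrees, less where a joint would pass 70% of its speed; a pose out of reach is approached as far as the arm can. A call with a gripper value outside its range is refused whole. The fingers move at their own pace and stop on an object; FORCE is the grip in N (left out, the last holds). Time passes only in rows, so rows that repeat a pose let the fingers close, or fill a call up. It gives the time, the measured TCP pose, the force, the opening and the grip force at its end, in the units of the state.
- manip.get_obs(): the state, without advancing time (a new reading comes with each control period).
- manip.camera(name): name is "scene" or "top"; returns (picture, depth): 480x640x3 uint8, red, green, blue; 480x640 float32, m along the optical axis (not along the pixel's ray), 0 where there is no reading.
- manip.get_calibration(name): a dict with "fx", "fy", "cx", "cy" (pixels), "xyz" and "orientation" of the camera in the world. Camera axes: x right, y up, looking along -z (the intrinsics and any distortion apply to the point x, -y, -z); pixel columns grow to the right and rows downward; lengths in m; the calibration is good to about 2 mm. A picture is of the moment at which its call begins. get_calibration takes no time and is no camera call.
- manip.hand_in(): hands the job in; it is judged then, once.
Trained networks look in the newest picture that a camera, given by its name, has taken for a name from the list of things; names that differ only in an ending like _2 or _b are one class to them, and where a whole thing is asked for, a point or a joint stands for the part that bears it (a point fixed in the world has none). Each returns a list of dicts, best first, with "p" (0 to 1); they miss things now and then, are a little off and sometimes report something else, mostly with a low value. They report only what shows in the picture. A call takes as long as a camera call.
- manip.find_in(thing, camera): "box" ([left, top, right, bottom] in pixels, round what is visible of it).
- manip.trace(thing, camera): "pixels" (480x640 bool, what is visible of it) and "box" ([left, top, right, bottom] in pixels, round what is visible of it).
- manip.tip_of(thing, camera): "pixel" ([column, row] in pixels: a listed point, or the origin of a listed thing).
The state is a dict: "clock": time; "joint_pos": joint angles; "joint_velocities": joint speeds; "tau": joint torques, N m; "position": TCP position; "ee_rot": TCP orientation; "ft_force": force on the tool from outside, world axes, zero at the start; "torque": the same for the moment, N m; "grip_width": opening from 0.0 (shut) to 1.0 (fully open); "grasp_force": force on a finger pad.
Only numpy, scipy, OpenCV 4.12 (cv2) and the standard library are available. Lean on these libraries where they do the work, as an engineer would, in place of code of your own. Each camera call takes 0.05 s, during which the arm holds its last target. There are 200 camera calls.

## Working session

There is one attempt and no reset: what is moved stays moved. The work goes in short steps, Python scripts to look and compute and a shell command to move; the robot and the scene stay as the last step left them, time stands still between calls to the robot, and variables do not carry over. Pictures are saved under pics/ and viewed, at most 10 in all, crops included, and the job is handed in when it is done.

```bash
mkdir -p pics; cat > h.py <<'E'
import numpy as np, cv2
from scipy.spatial.transform import Rotation as R
from workcell import manip
def world(px,depth,cal):
    u,v=px[...,0],px[...,1]
    p=np.stack([(u-cal["cx"])/cal["fx"]*depth,-(v-cal["cy"])/cal["fy"]*depth,-depth],-1)
    return R.from_quat(cal["orientation"]).apply(p.reshape(-1,3))+np.array(cal["xyz"])
E
python3 - <<'E'
from h import *
for c in ("top","scene"):
    im,d=manip.camera(c); cal=manip.get_calibration(c); print(c,cal)
    cv2.imwrite(f"pics/{c}0.png",im[...,::-1])
    for t in ("pin_disc","pin_bar","pin_ball","hammer_mid","vertebra_mid","glue_mid"):
        r=manip.trace(t,c)
        for q in r[:2]:
            m=q["pixels"]&(d>0)
            if not m.any(): continue
            v,u=np.nonzero(m); w=world(np.stack([u,v],-1).astype(float),d[m],cal)
            print(t,round(q["p"],2),q["box"],len(w),"med",np.median(w,0).round(4),"min",w.min(0).round(3),"max",w.max(0).round(3))
o=manip.get_obs();print(o, manip.tip_reach)
E
```

```text
top {'fx': 535.591040777963, 'fy': 535.591040777963, 'cx': 321.64866824527036, 'cy': 239.54928340323798, 'xyz': array([0.45344772, 0.01114089, 0.74468042]), 'orientation': array([ 0.08150329, -0.06977631, -0.65847384,  0.74491656])}
pin_disc 0.58 [299.0, 264.0, 329.3, 293.8] 533 med [0.549  0.0356 0.0733] min [0.533 0.019 0.05 ] max [0.565 0.052 0.078]
pin_bar 0.55 [254.7, 245.3, 272.3, 259.2] 213 med [0.5715 0.0999 0.0881] min [0.563 0.091 0.08 ] max [0.582 0.11  0.094]
pin_bar 0.51 [350.8, 286.9, 381.6, 316.3] 281 med [ 0.526  -0.0309  0.0777] min [ 0.509 -0.048  0.051] max [ 0.543 -0.012  0.082]
pin_ball 0.78 [253.9, 246.5, 277.4, 260.6] 214 med [0.5706 0.1003 0.088 ] min [0.562 0.091 0.054] max [0.582 0.113 0.094]
hammer_mid 0.85 [280.4, 120.0, 471.6, 238.8] 4280 med [ 0.6992 -0.01    0.0229] min [ 0.641 -0.171 -0.004] max [0.792 0.106 0.029]
vertebra_mid 0.83 [174.0, 319.5, 237.9, 386.1] 1765 med [0.4509 0.1753 0.0211] min [ 0.396  0.126 -0.004] max [0.482 0.216 0.035]
vertebra_mid 0.43 [199.0, 177.5, 444.7, 374.2] 23857 med [0.5589 0.0246 0.0232] min [ 0.443 -0.138 -0.003] max 
[... 1420 characters left out ...]
array([ 1.14537199,  0.33218022, -0.06465255,  1.46012255,  0.02163975,
        1.34993269, -0.08850589]), 'joint_velocities': array([ 0.00143118,  0.00158704,  0.00194152, -0.00035937,  0.00010886,
        0.00051154, -0.00055364]), 'tau': array([ 1.60034720e-04, -6.25088096e+01,  4.89410944e-02, -3.91766667e+01,
        1.63137069e-02,  1.66973798e-03,  2.95342647e-05]), 'position': array([ 0.24498902, -0.57498608,  0.220639  ]), 'ee_rot': array([ 9.79788879e-01,  2.00034377e-01, -1.36978554e-05,  3.08226747e-05]), 'ft_force': array([ 0.5004125 ,  0.44837865, -0.77641604]), 'torque': array([ 0.01588215,  0.01406421, -0.05653518]), 'grasp_force': 0.0, 'grip_width': 0.9983570174602878} 0.014
```

```bash
python3 - <<'E'
from h import *
P=[]
for c in ("top","scene"):
    im,d=manip.camera(c); cal=manip.get_calibration(c)
    v,u=np.mgrid[:480,:640]; w=world(np.stack([u,v],-1).astype(float),d,cal).reshape(480,640,3)
    m=(d>0)&(w[...,2]>0.066)&(np.hypot(w[...,0]-.549,w[...,1]-.0345)<.03)
    q=w[m]; print(c,len(q),q.mean(0).round(4),(q.min(0)+q.max(0)).round(4)/2,np.percentile(q[:,2],[10,50,90]).round(4))
a=cv2.imread("pics/top0.png")[150:420,150:500]; b=cv2.imread("pics/scene0.png")[130:400,230:480]
cv2.imwrite("pics/both.png",cv2.resize(np.hstack([a,b]),None,fx=1.33,fy=1.33))
o=manip.get_obs(); r=R.from_quat(o["ee_rot"])
print(r.inv().apply(np.array([.549,.0345,.13])-o["position"])/.05, o["clock"])
E
```

```text
top 549 [0.5492 0.0356 0.0732] [0.5496  0.03575 0.0729 ] [0.0716 0.0732 0.0747]
scene 280 [0.5509 0.0316 0.0738] [0.54975 0.0321  0.0732 ] [0.0724 0.0739 0.075 ]
[10.37200877 -8.83092466  1.81183256] 0.8
```

View pics/both.png

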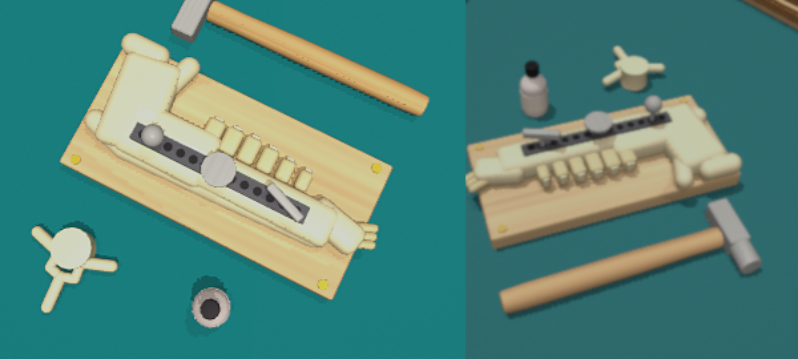

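The picture shows the disc head as the middle pin, at about (314, 279) in the full top view. The ball and bar pins stand about 70 mm to either side, and the bottle, vertebra and hammer are clear of it. I'll traverse high with the fingers closing.

```bash
python3 -m pendant '[[0.3,-0.26,0,0,0,0,-1],[0.9,-0.77,0,0,0,0,-1],[1.6,-1.36,0,0,0,0,-1],[2.3,-1.96,0,0,0,0,-1],[3.0,-2.55,0,0,0,0,-1],[3.7,-3.15,0,0,0,0,-1],[4.4,-3.75,0,0,0,0,-1],[5.1,-4.34,0,0,0,0,-1],[5.8,-4.94,0,0,0,0,-1],[6.4,-5.45,0,0,0,0,-1]]' 20
python3 -m pendant '[[0.7,-0.6,0,0,0,0,-1],[1.4,-1.2,0,0,0,0,-1],[2.1,-1.8,0,0,0,0,-1],[2.7,-2.3,0,0,0,0,-1],[3.2,-2.75,0,0,0,0,-1],[3.6,-3.1,0,0,0,0,-1],[3.9,-3.3,0,0,0,0,-1],[3.97,-3.37,0,0,0,0,-1],[3.97,-3.37,0,0,0,0,-1],[3.97,-3.37,0,0,0,0,-1]]'
python3 - <<'E'
from h import *
o=manip.get_obs(); r=R.from_quat(o["ee_rot"])
print(r.inv().apply(np.array([.5495,.034,.100])-o["position"])/.05, r.as_matrix().round(3), o)
E
```

```text
clock: 2.05
position: [0.433, -0.1959, 0.2208]
ee_rot: [0.98, 0.201, 0.0, 0.0]
ft_force: [0.7, 0.3, 0.1]
grip_width: -0.002
grasp_force: 0.0
clock: 3.3
position: [0.5489, 0.0329, 0.2206]
ee_rot: [0.98, 0.199, -0.0, 0.0]
ft_force: [0.6, 0.1, 0.7]
grip_width: 0.001
grasp_force: 0.0
[ 0.01980501 -0.01773236  2.41223564] [[ 0.921  0.391 -0.   ]
 [ 0.391 -0.921 -0.001]
 [-0.     0.001 -1.   ]] {'clock': 3.3, 'joint_pos': array([ 0.39631679,  0.22142716, -0.61887529,  1.63557806,  0.13231369,
        1.32692029, -1.41248509]), 'joint_velocities': array([ 3.40245798e-03, -3.45730653e-05, -2.85543325e-04, -1.78243532e-04,
        1.44717493e-04, -1.28647997e-03, -2.68117620e-03]), 'tau': array([-4.43834793e-01, -4.83831918e+01, -4.87373561e+00, -3.86489618e+01,
       -9.52464557e-03, -5.38733948e-03, -1.37468582e-03]), 'position': array([0.5489416 , 0.03287515, 0.22061257]), 'ee_rot': array([ 9.79928372e-01,  1.99349643e-01, -9.20183690e-05,  3.12026016e-04]), 'ft_force': array([0.60378767, 0.06026389, 0.66894041]), 'torque': array([-0.04119895, -0.00824053, -0.00546609]), 'grasp_force': 0.0, 'grip_width': 0.0005681715384124298}
```

```bash
python3 -m pendant '[[0.02,-0.02,0.3,0,0,0,-1],[0.02,-0.02,0.7,0,0,0,-1],[0.02,-0.02,1.1,0,0,0,-1],[0.02,-0.02,1.5,0,0,0,-1],[0.02,-0.02,1.85,0,0,0,-1],[0.02,-0.02,2.1,0,0,0,-1],[0.02,-0.02,2.3,0,0,0,-1],[0.02,-0.02,2.4,0,0,0,-1],[0.02,-0.02,2.44,0,0,0,-1],[0.02,-0.02,2.44,0,0,0,-1]]'
python3 -m pendant '[[0,0,0.03,0,0,0,-1],[0,0,0.06,0,0,0,-1],[0,0,0.09,0,0,0,-1],[0,0,0.12,0,0,0,-1],[0,0,0.15,0,0,0,-1],[0,0,0.18,0,0,0,-1],[0,0,0.21,0,0,0,-1],[0,0,0.24,0,0,0,-1],[0,0,0.27,0,0,0,-1],[0,0,0.30,0,0,0,-1]]'
```

```text
clock: 4.55
position: [0.5499, 0.0353, 0.0989]
ee_rot: [0.98, 0.2, 0.0, 0.0]
ft_force: [-0.8, 0.8, -1.2]
grip_width: 0.001
grasp_force: 0.0
clock: 5.8
position: [0.5497, 0.0353, 0.0835]
ee_rot: [0.98, 0.2, 0.0, 0.0]
ft_force: [-0.1, 1.2, 0.6]
grip_width: 0.001
grasp_force: 0.0
```

```bash
python3 - <<'E'
from h import *
im,d=manip.camera("scene"); cal=manip.get_calibration("scene")
v,u=np.mgrid[:480,:640]; w=world(np.stack([u,v],-1).astype(float),d,cal).reshape(480,640,3)
m=(d>0)&(np.hypot(w[...,0]-.5495,w[...,1]-.034)<.022)&(w[...,2]>.058)&(w[...,2]<.16)
z=w[m][:,2]; print(np.histogram(z,np.arange(.058,.1,.002)))
cv2.imwrite("pics/p1.png",cv2.resize(im[150:270,250:410,::-1],None,fx=4,fy=4))
o=manip.get_obs();print(o["ft_force"],o["position"])
E
```

```text
(array([  0,   0,   0,   0,   0,   5,  17, 126, 122,   3,   0,   0,   0,
         0,   0,   0,   0,   1,   4,   4]), array([0.058, 0.06 , 0.062, 0.064, 0.066, 0.068, 0.07 , 0.072, 0.074,
       0.076, 0.078, 0.08 , 0.082, 0.084, 0.086, 0.088, 0.09 , 0.092,
       0.094, 0.096, 0.098]))
[-0.79395049 -0.34539701 -0.69561005] [0.54956623 0.03526037 0.08330061]
```

View pics/p1.png

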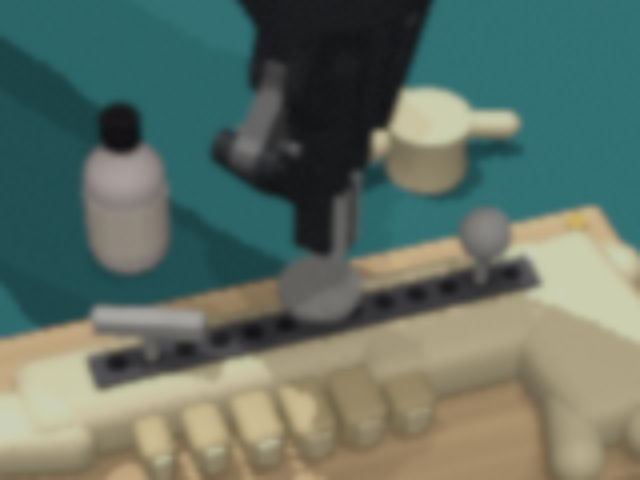

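The closed fingertips show at about (331, 212), just above and possibly behind the disc at (330, 222), with no contact yet. I'll measure where the tips are.

```bash
python3 - <<'E'
from h import *
for c in ("scene","top"):
    im,d=manip.camera(c); cal=manip.get_calibration(c)
    v,u=np.mgrid[:480,:640]; w=world(np.stack([u,v],-1).astype(float),d,cal).reshape(480,640,3)
    if c=="scene":
        for row in range(196,226,2): print(row,[(x,)+tuple((w[row,x]*1000).astype(int)) if d[row,x]>0 else (x,0) for x in (326,330,334,338)])
    m=(d>0)&(w[...,2]>.077)&(w[...,2]<.115)&(np.hypot(w[...,0]-.5495,w[...,1]-.034)<.05)
    for z in np.arange(.077,.115,.004):
        q=w[m&(abs(w[...,2]-z-.002)<.002)]
        if len(q): print(c,z.round(3),len(q),q.min(0).round(3),q.max(0).round(3))
E
```

```text
196 [(326, np.int64(575), np.int64(4), np.int64(160)), (330, np.int64(571), np.int64(14), np.int64(151)), (334, np.int64(566), np.int64(26), np.int64(142)), (338, np.int64(560), np.int64(38), np.int64(130))]
198 [(326, np.int64(575), np.int64(4), np.int64(156)), (330, np.int64(571), np.int64(14), np.int64(148)), (334, np.int64(566), np.int64(26), np.int64(138)), (338, np.int64(560), np.int64(38), np.int64(126))]
200 [(326, np.int64(575), np.int64(4), np.int64(153)), (330, np.int64(571), np.int64(14), np.int64(144)), (334, np.int64(558), np.int64(32), np.int64(125)), (338, np.int64(558), np.int64(40), np.int64(120))]
202 [(326, np.int64(571), np.int64(7), np.int64(144)), (330, np.int64(571), np.int64(15), np.int64(139)), (334, np.int64(558), np.int64(32), np.int64(120)), (338, np.int64(559), np.int64(40), np.int64(117))]
204 [(326, np.int64(553), np.int64(21), np.int64(119)), (330, np.int64(560), np.int64(23), np.int64(122)), (334, np.int64(559), np.int64(32), np.int64(117)), (338, np.int64(558), np.int64(40), np.int64(112))]
206 [(326, np.int64(553), np.int64(21), np.int64(114)), (33
[... 1688 characters left out ...]
.int64(74)), (334, np.int64(556), np.int64(35), np.int64(74)), (338, np.int64(559), np.int64(41), np.int64(73))]
224 [(326, np.int64(551), np.int64(23), np.int64(73)), (330, np.int64(556), np.int64(27), np.int64(75)), (334, np.int64(560), np.int64(32), np.int64(74)), (338, np.int64(562), np.int64(39), np.int64(72))]
scene 0.089 1 [0.553 0.03  0.093] [0.553 0.03  0.093]
scene 0.093 7 [0.546 0.026 0.094] [0.561 0.034 0.097]
scene 0.097 11 [0.548 0.022 0.098] [0.562 0.043 0.101]
scene 0.101 23 [0.55  0.021 0.101] [0.563 0.044 0.105]
scene 0.105 37 [0.549 0.019 0.105] [0.562 0.044 0.109]
scene 0.109 24 [0.549 0.019 0.109] [0.562 0.043 0.113]
scene 0.113 18 [0.55  0.019 0.113] [0.562 0.044 0.115]
```

The tips are really at about z = 0.094, roughly 20 mm above the disc, so the TCP reading can't be used for tip height. I'll carry on down, guided by the camera and the measured force.

```bash
python3 -m pendant '[[0.02,0.02,0.03,0,0,0,-1],[0.02,0.02,0.06,0,0,0,-1],[0.02,0.02,0.09,0,0,0,-1],[0.02,0.02,0.12,0,0,0,-1],[0.02,0.02,0.15,0,0,0,-1],[0.02,0.02,0.18,0,0,0,-1],[0.02,0.02,0.21,0,0,0,-1],[0.02,0.02,0.24,0,0,0,-1],[0.02,0.02,0.26,0,0,0,-1],[0.02,0.02,0.26,0,0,0,-1]]'
cat > look.py <<'E'
from h import *
import sys
im,d=manip.camera("scene"); cal=manip.get_calibration("scene")
v,u=np.mgrid[:480,:640]; w=world(np.stack([u,v],-1).astype(float),d,cal).reshape(480,640,3)
m=(d>0)&(np.hypot(w[...,0]-.5495,w[...,1]-.034)<.019)&(w[...,2]>.05)
print(np.histogram(w[m][:,2],np.arange(.05,.1,.002))[0],"bins from 50 mm by 2")
cv2.imwrite(f"pics/{sys.argv[1]}.png",cv2.resize(im[170:250,270:390,::-1],None,fx=5,fy=5,interpolation=cv2.INTER_CUBIC))
o=manip.get_obs();print(o["ft_force"],o["position"],o["clock"])
E
python3 look.py p2
```

```text
clock: 7.2
position: [0.5509, 0.0348, 0.0705]
ee_rot: [0.98, 0.2, -0.0, 0.0]
ft_force: [-0.3, 0.1, 0.7]
grip_width: -0.001
grasp_force: 0.0
[42 51 78 14  0  0  0  0  1  3 17 95 76  3  0  1  4  5  6 10 15 13 16 13] bins from 50 mm by 2
[ 0.36177628  0.51111165 -0.94443571] [0.55102282 0.03475244 0.07062362] 7.25
```

View pics/p2.png

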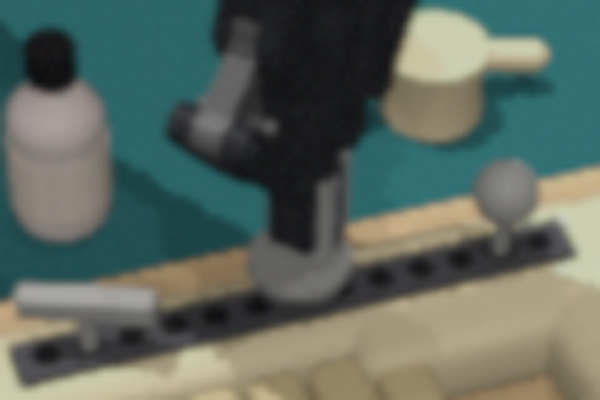

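The tips are now about 7 mm above the disc and centred over it. The side knuckle is well above the bar's height. I'll continue slowly, checking the force.

```bash
python3 -m pendant '[[0,0,0.02,0,0,0,-1],[0,0,0.04,0,0,0,-1],[0,0,0.06,0,0,0,-1],[0,0,0.08,0,0,0,-1],[0,0,0.10,0,0,0,-1],[0,0,0.12,0,0,0,-1],[0,0,0.14,0,0,0,-1],[0,0,0.16,0,0,0,-1],[0,0,0.18,0,0,0,-1],[0,0,0.20,0,0,0,-1]]'
python3 - <<'E'
from h import *
im,d=manip.camera("scene"); cal=manip.get_calibration("scene")
v,u=np.mgrid[:480,:640]; w=world(np.stack([u,v],-1).astype(float),d,cal).reshape(480,640,3)
r=np.hypot(w[...,0]-.55,w[...,1]-.034)
m=(d>0)&(r>.026)&(r<.07)&(w[...,2]>.085)&(w[...,2]<.13)
for z in np.arange(.085,.13,.006):
    q=w[m&(abs(w[...,2]-z-.003)<.003)]
    if len(q): print(z.round(3),len(q),q.min(0).round(3),q.max(0).round(3))
E
python3 look.py p3
```

```text
clock: 8.5
position: [0.551, 0.0347, 0.0606]
ee_rot: [0.98, 0.2, 0.0, 0.0]
ft_force: [-1.2, -0.6, 2.9]
grip_width: -0.003
grasp_force: 1.4
0.085 50 [0.565 0.088 0.085] [0.583 0.099 0.091]
0.091 8 [0.57  0.091 0.091] [0.577 0.1   0.093]
0.115 12 [0.548 0.001 0.116] [0.574 0.071 0.121]
0.121 34 [ 0.547 -0.003  0.121] [0.577 0.073 0.127]
0.127 16 [ 0.546 -0.007  0.127] [0.577 0.076 0.13 ]
[46 48 53 13  0  0  0  4 12 29 95 12  5  6 10  9 18 17 12 11 15 15 13 16] bins from 50 mm by 2
[-0.23589049 -0.32844516  1.66934458] [0.551006   0.03474399 0.06050823] 8.6
```

Contact made: about 3 N, and the disc is moving. The linkage clears the other pins.

```bash
python3 -m pendant '[[0,0,0.02,0,0,0,-1],[0,0,0.04,0,0,0,-1],[0,0,0.06,0,0,0,-1],[0,0,0.08,0,0,0,-1],[0,0,0.10,0,0,0,-1],[0,0,0.12,0,0,0,-1],[0,0,0.14,0,0,0,-1],[0,0,0.15,0,0,0,-1],[0,0,0.16,0,0,0,-1],[0,0,0.16,0,0,0,-1]]'
python3 look.py p4
```

```text
clock: 9.85
position: [0.551, 0.0347, 0.0525]
ee_rot: [0.98, 0.2, 0.0, 0.0]
ft_force: [-0.2, 0.3, 1.7]
grip_width: -0.002
grasp_force: 0.7
[39 28 22  2  7 37 93  8  4  8 12 11 12 15 13 12 13 18 11 13 16  9  5  7] bins from 50 mm by 2
[ 0.60008159 -0.89387727  2.55133225] [0.5510088  0.0347407  0.05256161] 9.9
```

```bash
python3 -m pendant '[[0,0,0.005,0,0,0,-1],[0,0,0.01,0,0,0,-1],[0,0,0.015,0,0,0,-1],[0,0,0.02,0,0,0,-1],[0,0,0.025,0,0,0,-1],[0,0,0.03,0,0,0,-1],[0,0,0.035,0,0,0,-1],[0,0,0.04,0,0,0,-1],[0,0,0.04,0,0,0,-1],[0,0,0.04,0,0,0,-1]]'
python3 look.py p5
```

```text
clock: 11.15
position: [0.551, 0.0348, 0.0506]
ee_rot: [0.98, 0.2, 0.0, 0.0]
ft_force: [0.5, -0.4, 1.6]
grip_width: -0.004
grasp_force: 0.9
[44 20 17 17 30 88 13  5  8  9 11 17 11 12 16 13 10 17 15 13  9  9  7  3] bins from 50 mm by 2
[-0.44545207 -0.24485179  2.22307027] [0.5509879  0.03472362 0.05054869] 11.2
```

```bash
python3 -m pendant '[[0,0,0.004,0,0,0,-1],[0,0,0.008,0,0,0,-1],[0,0,0.012,0,0,0,-1],[0,0,0.016,0,0,0,-1],[0,0,0.016,0,0,0,-1],[0,0,0.016,0,0,0,-1],[0,0,0.016,0,0,0,-1],[0,0,0.016,0,0,0,-1],[0,0,0.016,0,0,0,-1],[0,0,0.016,0,0,0,-1]]'
python3 look.py p6
```

```text
clock: 12.45
position: [0.551, 0.0347, 0.0498]
ee_rot: [0.98, 0.2, 0.0, 0.0]
ft_force: [0.8, -0.3, 2.1]
grip_width: 0.003
grasp_force: 0.8
[45 13 22 18 58 63  3  6  9  9 14 18 11 13 14 15 14 11 16 11  8 10  5  5] bins from 50 mm by 2
[0.19389129 0.49354863 2.19984097] [0.5510334  0.03475212 0.04979629] 12.5
```

```bash
python3 -m pendant '[[0,0,0.003,0,0,0,-1],[0,0,0.006,0,0,0,-1],[0,0,0.009,0,0,0,-1],[0,0,0.012,0,0,0,-1],[0,0,0.012,0,0,0,-1],[0,0,0.012,0,0,0,-1],[0,0,0.012,0,0,0,-1],[0,0,0.012,0,0,0,-1],[0,0,0.012,0,0,0,-1],[0,0,0.012,0,0,0,-1]]'
python3 look.py p7
```

```text
clock: 13.75
position: [0.551, 0.0347, 0.0495]
ee_rot: [0.98, 0.2, 0.0, 0.0]
ft_force: [-0.7, -0.7, 6.3]
grip_width: -0.003
grasp_force: 2.8
[45 16 17 28 67 47  6  4 11 13 13 14 14 12 11 15 13 14 10 15  3 12  5  9] bins from 50 mm by 2
[-2.11006896 -0.47306263  5.55288401] [0.5510212  0.03473962 0.04946982] 13.8
```

The force rose to 6 N at the predicted height, so the head is on the strap. Retreating straight up.

```bash
python3 -m pendant '[[0,0,-0.05,0,0,0,-1],[0,0,-0.15,0,0,0,-1],[0,0,-0.35,0,0,0,-1],[0,0,-0.65,0,0,0,-1],[0,0,-1.0,0,0,0,-1],[0,0,-1.4,0,0,0,-1],[0,0,-1.8,0,0,0,-1],[0,0,-2.1,0,0,0,-1],[0,0,-2.2,0,0,0,-1],[0,0,-2.2,0,0,0,-1]]'
python3 look.py p8
```

```text
clock: 15.05
position: [0.551, 0.0347, 0.1593]
ee_rot: [0.98, 0.2, 0.0, 0.0]
ft_force: [0.5, -0.3, -0.8]
grip_width: -0.001
grasp_force: 0.0
[ 34  17  16  28 125 122   0   0   0   0   0   0   0   0   0   0   0   0
   0   0   0   0   0   0] bins from 50 mm by 2
[-0.55122815  0.04665586  0.42822776] [0.55075794 0.03468004 0.15880277] 15.1
```

View pics/p8.png

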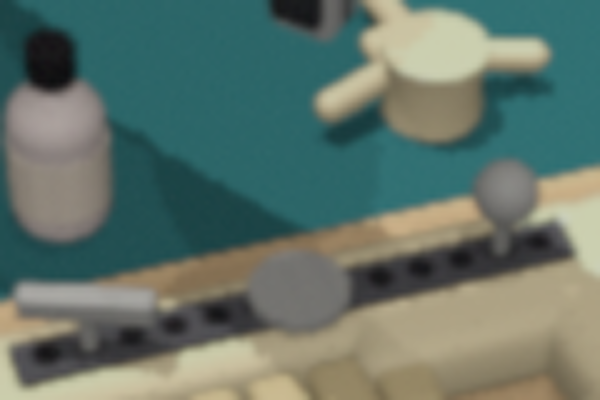

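The disc lies flat on the strap with its top at about 60 mm. The other pins and the loose things in view have not moved, and the gripper is clear.

```bash
python3 -c "
from workcell import manip
print(manip.hand_in())"
```

```text
the job is handed in; nothing more can be done
None
```

The disc-headed pin is pressed fully down on the strap: its top measures about 60 mm, and the highest force I read was about 6 N. The arm is drawn back clear, nothing else was touched as far as the force readings and pictures show, and the job was handed in at about 15 s.

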